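# Draw the fumes off an opened centrifuge

## Task

Open the yellow bench vacuum valve from near closed to 45 degrees, so that its red end points at the green mark. Then squeeze in the red release button on the blue handle of the telescoping suction nozzle, pull the nozzle out past its first click stop all the way to its second stop, so that its mouth is over the open centrifuge, and finish while still holding it fully extended there (it springs back if let go); leave the other things on the bench where they are.

Things in the scene. Friction and masses are not known exactly. Their poses are not given: they have to be found in the camera images.
- turret: white round vacuum tap fixed to the bench, 108 mm across its dial, dial top at 90 mm. Origin on its axis at bench level, z up. On the dial, the black mark along its x axis is closed, the wide green mark at 45 degrees counter-clockwise from x (seen from above), the black mark along y is fully open. A brass stub points to its +y at 45 mm height.
- valve (a joint): valve handle angle about the turret's vertical axis, rad: 0 closed (bar along the turret's x, red end at +x), grows counter-clockwise seen from above, 1.571 fully open. Turns stiffly (0.08 N m) and stays where it is left. 45 degrees is 0.785
- valve_grip (a point): centre of the yellow bar handle with one red end: 70 mm long (its own x axis, red end +x), 14 mm thick (its y), 36 mm tall; this point is 28 mm above the dial, 118 mm above the bench, on the turning axis; bar top is 16 mm above it
- snorkel: fixed grey and white suction stand: base plate 120 x 150 mm, post, and level white outer tube of 42 mm diameter with its axis 210 mm above the bench (black collar of 52 mm). Origin at bench level straight below the handle at home; z up; the nozzle pulls out along the stand's -y, the outer tube lies at +y from 35 to 184 mm
- nozzle (a joint): nozzle pulled out along the stand's -y, m: 0 home, locked (3 mm play) until the button is in by 4 mm; first click stop near 0.06 (about 10 N to pass; 20 N s/m damping, pull at 0.1 m/s or less); 0.12 second stop, hard end. A 3 to 4 N spring draws it back: let go at the second stop it parks at the first (0.066), let go before the first it runs to 0.015 (outside the catch, can be pulled again)
- handle_grip (a point): centre of the blue upright grip block on the nozzle tube: 26 mm thick along its x (axes as the stand's), 36 mm along its y, standing from 8 to 66 mm above the tube axis; this point is 44 mm above the tube axis, 254 mm above the bench, block top 22 mm above it. It moves with the nozzle. Block with the button out is 33 mm across x, with it in 27 mm
- release (a joint): how far the red button is pressed in, m: 0 out, 0.006 fully in. It is 22 x 26 mm, centred on the block's +x face at the height of handle_grip, standing 7 mm proud, pressed along the stand's -x (6 N fully in) and springs out again; fingers closing on the block along its x press it
- nozzle_mouth (a point): underside centre of the white bell mouth of 60 mm diameter, 60 mm beyond handle_grip along the stand's -y and 78 mm below it; moves with the nozzle
- centrifuge: grey bench centrifuge with open lid: 300 mm (x) x 260 mm (y), top at 165 mm, round bowl of 180 mm diameter with black rotor; lid stands up to about 415 mm at its -y side. Origin under its centre at bench level; stands in front of the nozzle, does not move
- reagent_bottle: amber bottle, 68 mm diameter, 150 mm tall, origin at its foot; leave alone
- sample_jar: clear jar with orange lid, 48 mm diameter, 55 mm tall, origin at its foot; leave alone
- beaker: glass beaker, 68 mm diameter, 85 mm tall, origin at its foot; leave alone
- marker_pen: black pen, 14 mm diameter, about 130 mm long along its x, lying; leave alone
- tube_rack: white rack 60 x 180 x 55 mm with coloured tube caps up to 77 mm, origin at the centre of its underside; leave alone
- small_vial: small glass vial with white cap, 28 mm diameter, 45 mm tall, origin at its foot; leave alone

How it is judged:
By the outcome, as a careful person would: the job done as asked, in the order asked, and still so for the second after the job is handed in, while the arm keeps its last pose, push and grip.
It also fails if it takes over 48 s, if anything falls off the work surface, if the arm or the gripper's body presses on something with over 40 N, if the wrist force passes 120 N, or if a joint passes its speed limit or range.

## Robot

A 7-joint arm with a two-finger parallel gripper is mounted at the origin on the work surface. World frame = base frame: x ahead of the robot, y to its left, z up, the work surface at z = 0. Lengths are in m, angles in degrees, forces in N, time in s.
With the tool pointing down it reaches from about 0.425 to 0.875 m from the base axis. Payload 4.7 kg.
Tool frame: the origin (TCP) lies midway between the tips of the shut fingers; the grasp point (between the pads) lies env.grip_point_offset behind it (env.grip_point_offset is the distance from the TCP to the grasp point, in m); z points along the fingers, y is the line along which they close (so a half turn about z gives the same grasp; the last joint's range is limited). The gripper opens to 87 mm and grips with 3 to 60 N. Pads are 19 mm wide; open, the fingers measure 117 mm over their backs; the gripper's body (75 mm by 190 mm) begins 51 mm behind the grasp point.
Start: joints at [-68.062, 18.392, -4.016, 83.108, 1.295, 78.541, -3.26], TCP at [0.234, 0.606, 0.202] pointing down, gripper open.
Joint ranges: [-163.93, 163.93], [-17.29, 119.83], [-79.2, 71.16], [3.27, 140.29], [-89.18, 269.18], [5.43, 117.66], [-154.24, 154.24]. Speed limits (degrees/s): [147.25, 147.25, 180, 180, 180, 180, 180].

## Interface

Orientations are given as [roll, pitch, yaw] about the fixed x, y, z axes, in that order (R = Rz(yaw) Ry(pitch) Rx(roll)).
In Python, from cell import env gives the robot as it stands.
- The arm moves only by the shell command python3 -m creep 'ROWS' [FORCE]. ROWS is a JSON object of lists of equal length, an entry for each row: "translation": the shift along the tool's x, y, z in units of 0.08 m (1.0 is 0.08 m), a list of three; "turn": the turn, a rotation vector about the tool's x, y, z in units of 180 degrees (1.0 is 180 degrees), a list of three; "grip": the opening, from 0 (shut) to 1 (fully open). In form: {"translation": [[x, y, z], ...], "turn": [[ax, ay, az], ...], "grip": [grip, ...]}. A call has 1 to 5 rows; each row shifts and turns the commanded pose from where the row before left it, along the tool's axes as they then stand; what a row does not reach is not made up. A row lasts 1/8 s, in which the tool goes at most 62.5 mm and 10.7 degrees, less where a joint would pass 70% of its speed; a pose out of reach is approached as far as the arm can. A call with a number of a shift or a turn outside -1 to 1 is refused whole. A call with a gripper value outside its range is refused whole. The fingers move at their own pace and stop on an object; FORCE is the grip in N (left out, the last holds). Time passes only in rows, so rows that do not move let the fingers close. It gives the time, the measured TCP pose, the force, the opening and the grip force at its end, in the units of the state.
- env.get_obs(): the state, without advancing time (a new reading comes with each control period).
- env.read_camera(name): name is "scene" or "top"; returns a dict with "frame" (400x640x3 uint8, red, green, blue), "z_map" (400x640 float32, m along the optical axis (not along the pixel's ray), 0 where there is no reading), "K" (3x3 intrinsics, pixels), "rvec" (rotation vector, rad) and "tvec" (3), from world to camera coordinates, as OpenCV has them. Camera axes: x right, y down, z forward; pixel columns grow to the right and rows downward; lengths in m; the calibration is good to about 2 mm. A picture is of the moment at which its call begins.
- env.sign_off(): hands the job in; it is judged then, once.
The state is a dict: "time_s": time; "qpos": joint angles; "joint_velocities": joint speeds; "effort": joint torques, N m; "tool_pos": TCP position; "tool_rot": TCP orientation; "force": force on the tool from outside, world axes, zero at the start; "wrist_torque": the same for the moment, N m; "grip_width": finger opening in m; "grasp_force": force on a finger pad.
Only numpy, scipy, OpenCV 4.12 (cv2) and the standard library are available. Lean on these libraries where they do the work, as an engineer would, in place of code of your own. Each camera call takes 0.05 s, during which the arm holds its last target. There are 200 camera calls.

## Working session

There is one attempt and no reset: what is moved stays moved. The work goes in short steps, Python scripts to look and compute and a shell command to move; the robot and the scene stay as the last step left them, time stands still between calls to the robot, and variables do not carry over. Pictures are saved under pics/ and viewed, at most 10 in all, crops included, and the job is handed in when it is done.

```bash
mkdir -p pics; ls; python3 - <<'E'
from cell import env
import numpy as np,cv2
for n in("scene","top"):
    c=env.read_camera(n); np.savez(f"pics/{n}0.npz",**c); cv2.imwrite(f"pics/{n}0.png",c["frame"][...,::-1])
    R=cv2.Rodrigues(c["rvec"])[0]; print(n,-R.T@c["tvec"].ravel(),R[2])
o=env.get_obs();print(env.grip_point_offset,o)
E
```

```text
pics
scene [ 1.35480822 -0.17333825  0.75886964] [-0.79321738  0.24060212 -0.55938967]
top [0.41930568 0.09188025 1.25997896] [ 0.08956403  0.01037219 -0.99592706]
0.0187 {'time_s': 0.1, 'qpos': array([-68.06131698,  18.43460694,  -4.01477744,  83.16671551,
         1.29761211,  78.5410991 ,  -3.25868929]), 'joint_velocities': array([-0.00021102, -0.02319518,  0.03335922, -0.05145896, -0.007542  ,
       -0.0941335 ,  0.07418153]), 'effort': array([ 7.69553799e-05, -4.92568839e+01, -4.05747760e-01, -3.13397741e+01,
       -6.41536131e-02,  3.95338889e-02,  5.57315900e-05]), 'tool_pos': array([0.23420806, 0.6057803 , 0.20098364]), 'tool_rot': array([-1.79902951e+02,  8.20677702e-03,  1.58872008e+02]), 'force': array([-0.32401903, -1.26465256,  0.05702537]), 'wrist_torque': array([ 0.00789793, -0.08015406, -0.06420345]), 'grasp_force': 0.0, 'grip_width': 0.08695354454176972}
```

View pics/scene0.png

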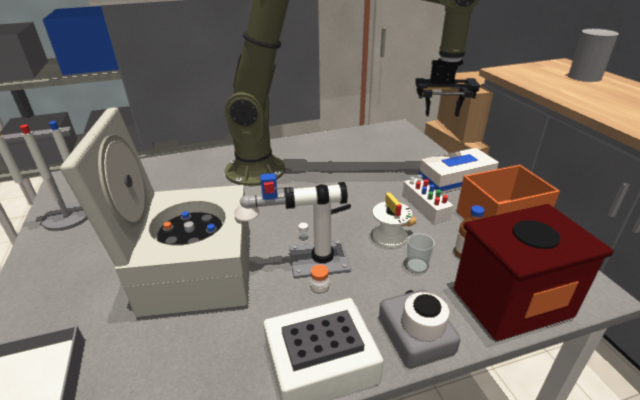

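View pics/top0.png

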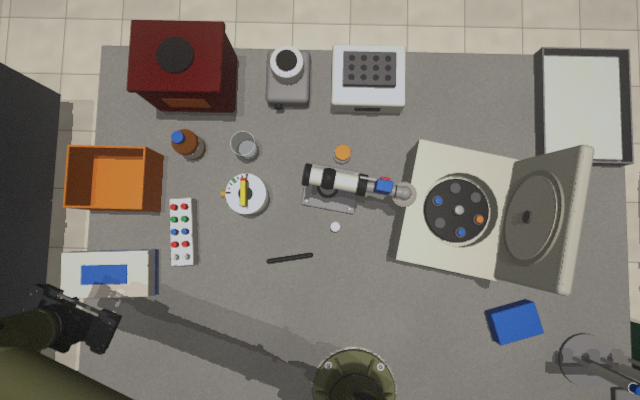

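The scene view shows the yellow valve bar at (393,204) with its red end toward the camera, and the blue handle with its red button at (268,187). In the top view the turret is at (246,193) and the red button faces away from the robot at (384,180). The tube runs from (308,175) to the mouth at (404,195), over the edge of the centrifuge.

```bash
cat > h.py <<'E'
import numpy as np,cv2
def cam(c):
    R=cv2.Rodrigues(c["rvec"])[0]; return R,c["tvec"].ravel(),c["K"]
def cloud(c):
    R,t,K=cam(c); v,u=np.mgrid[:400,:640]; z=c["z_map"]
    p=np.stack([(u-K[0,2])/K[0,0]*z,(v-K[1,2])/K[1,1]*z,z],-1)
    return (p-t)@R
def plane(c,uv,h):
    R,t,K=cam(c); d=R.T@np.linalg.inv(K)@np.array([uv[0],uv[1],1.]); o=-R.T@t
    return o+d*(h-o[2])/d[2]
def mask(c,lo,hi,box):
    m=cv2.inRange(cv2.cvtColor(c["frame"],cv2.COLOR_RGB2HSV),np.array(lo),np.array(hi))>0
    k=np.zeros_like(m);x0,y0,x1,y1=box;k[y0:y1,x0:x1]=1;return m&k
E
python3 - <<'E'
from h import *
T=dict(np.load("pics/top0.npz"));S=dict(np.load("pics/scene0.npz"))
P={'top':cloud(T),'scene':cloud(S)}
def rep(n,c,name,lo,hi,box,zr=(0,1)):
    m=mask(c,lo,hi,box)&(P[name][...,2]>zr[0])&(P[name][...,2]<zr[1]); q=P[name][m]
    if len(q)==0: print(n,name,"none");return
    v,u=np.nonzero(m)
    print(n,name,len(q),"px",[u.mean().round(1),v.mean().round(1)],"med",np.median(q,0).round(4),"lo",np.percentile(q,3,0).round(3),"hi",np.percentile(q,97,0).round(3)); return m
tb=(215,165,275,220); 
my=rep("yellow",T,'top',(22,120,80),(34,255,255),tb,(.11,.15))
rep("red",T,'top',(0,150,80),(8,255,255),tb,(.11,.15))
rep("green",T,'top',(40,80,40),(80,255,255),tb)
rep("white dial",T,'top',(0,0,120),(180,60,255),tb,(.075,.1))
rep("brass",T,'top',(10,100,80),(22,255,255),tb,(.02,.07))
hb=(365,165,410,210)
rep("blue",T,'top',(100,120,50),(130,255,255),hb,(.2,.3))
rep("redbtn",T,'top',(0,120,60),(10,255,255),hb,(.2,.3))
rep("tube",T,'top',(0,0,150),(180,40,255),(312,160,365,200),(.215,.24))
rep("all tube",T,'top',(0,0,0),(180,255,255),(300,155,372,205),(.2,.24))
sb=(370,185,420,250)
rep("yellow",S,'scene',(22,120,80),(34,255,255),sb,(.09,.15))
rep("red",S,'scene',(0,150,80),(8,255,255),(385,195,405,220),(.1,.15))
rep("green",S,'scene',(40,80,40),(80,255,255),sb)
rep("blue",S,'scene',(100,120,50),(130,255,255),(255,170,285,205),(.2,.3))
rep("redbtn",S,'scene',(0,120,60),(10,255,255),(255,170,285,205),(.2,.3))
a=T["frame"][160:225,215:420]; cv2.imwrite("pics/crop1.png",cv2.resize(a[...,::-1],None,fx=3.9,fy=3.9,interpolation=cv2.INTER_CUBIC))
E
```

```text
yellow top 147 px [np.float64(243.1), np.float64(193.2)] med [0.5167 0.296  0.132 ] lo [0.488 0.291 0.114] hi [0.547 0.304 0.136]
red top 5 px [np.float64(243.0), np.float64(179.0)] med [0.5519 0.297  0.135 ] lo [0.552 0.293 0.128] hi [0.553 0.302 0.136]
green top 8 px [np.float64(233.5), np.float64(180.0)] med [0.5539 0.33   0.0904] lo [0.551 0.326 0.087] hi [0.557 0.333 0.094]
white dial top 1027 px [np.float64(245.5), np.float64(194.3)] med [0.5166 0.292  0.0885] lo [0.472 0.251 0.084] hi [0.566 0.346 0.093]
brass top 29 px [np.float64(222.6), np.float64(193.4)] med [0.522  0.3652 0.0536] lo [0.512 0.36  0.048] hi [0.531 0.37  0.059]
blue top 191 px [np.float64(383.9), np.float64(185.7)] med [ 0.5276 -0.0382  0.2741] lo [ 0.516 -0.054  0.269] hi [ 0.54  -0.021  0.278]
redbtn top 15 px [np.float64(385.1), np.float64(177.8)] med [ 0.546  -0.0409  0.2656] lo [ 0.544 -0.05   0.263] hi [ 0.548 -0.034  0.269]
tube top 519 px [np.float64(336.7), np.float64(179.3)] med [0.5449 0.0546 0.2271] lo [0.524 0.02  0.218] hi [0.569 0.12  0.232]
all tube top 1310 px [np.float64(335.5), np.float64(180.1)] med [0.5424 0.0685 0.2275] lo [ 0.518 -0.009  0.213] hi [0.571 0.139 0.236]
yellow scene 129 px [np.float64(391.1), np.float64(201.3)] med [0.5192 0.2904 0.1293] lo [0.492 0.288 0.106] hi [0.542 0.302 0.136]
red scene 44 px [np.float64(397.8), np.float64(209.8)] med [0.5548 0.2937 0.1219] lo [0.551 0.29  0.103] hi [0.558 0.3   0.134]
green scene 3 px [np.float64(408.3), np.float64(215.7)] med [0.5543 0.3285 0.0935] lo [0.553 0.327 0.091] hi [0.556 0.331 0.094]
blue scene 229 px [np.float64(268.3), np.float64(184.9)] med [ 0.5405 -0.0423  0.2697] lo [ 0.521 -0.058  0.225] hi [ 0.546 -0.026  0.277]
redbtn scene 65 px [np.float64(269.0), np.float64(187.0)] med [ 0.5489 -0.0428  0.2586] lo [ 0.546 -0.05   0.246] hi [ 0.552 -0.035  0.268]
```

View pics/crop1.png

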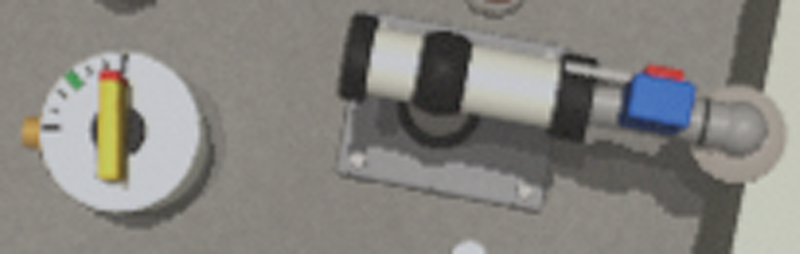

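The crop shows the bar's red end at (110,75), just beside the black closed mark at (124,60). The green mark is at (75,80) and the open mark at (50,127). The stand's tube runs tilted from (350,55) to (745,125), with the button on the far side of the block.

```bash
python3 - <<'E'
from h import *
T=dict(np.load("pics/top0.npz"));S=dict(np.load("pics/scene0.npz"))
P=cloud(T);Ps=cloud(S)
f=lambda x,y:(215+(x+.5)/3.9-.5,160+(y+.5)/3.9-.5)
# dial ellipse
m=mask(T,(0,0,120),(180,60,255),(215,165,275,220))&(P[...,2]>.082)&(P[...,2]<.095)
cs,_=cv2.findContours(cv2.morphologyEx(m.astype(np.uint8),cv2.MORPH_CLOSE,np.ones((9,9))),cv2.RETR_EXTERNAL,cv2.CHAIN_APPROX_NONE)
e=cv2.fitEllipse(cv2.convexHull(max(cs,key=len)));c=plane(T,e[0],.09);print("dial",e,c)
for n,p in(("closed",f(124,60)),("open",f(50,127)),("green",f(75,80))):
    q=plane(T,p,.09);print(n,q,np.degrees(np.arctan2(*(q-c)[1::-1])))
m=(mask(T,(22,120,80),(34,255,255),(215,165,275,220))|mask(T,(0,150,80),(8,255,255),(230,165,255,185)))&(P[...,2]>.128)
q=np.array([plane(T,(u,v),.134) for v,u in zip(*np.nonzero(m))])[:,:2]
print("bar",cv2.minAreaRect((q*1000).astype(np.float32)),q.mean(0))
w,V=np.linalg.eigh(np.cov(q.T));print("bar ang",np.degrees(np.arctan2(V[1,1],V[0,1])))
# tube: highest ridge per y bin
R=P[150:210,300:372].reshape(-1,3);R=R[(R[:,2]>.2)&(R[:,2]<.245)]
g=[]
for y in np.arange(.03,.135,.01):
    s=R[abs(R[:,1]-y)<.006]; x=s[:,0]; g.append([y,(np.percentile(x,2)+np.percentile(x,98))/2,np.ptp(x),s[:,2].max()])
g=np.array(g);print(g.round(3));print("slope dx/dy deg",np.degrees(np.arctan(np.polyfit(g[:,0],g[:,1],1)[0])))
m=mask(T,(100,120,50),(130,255,255),(365,165,410,210))&(P[...,2]>.268)
q=np.array([plane(T,(u,v),.276) for v,u in zip(*np.nonzero(m))])[:,:2]
print("block",cv2.minAreaRect((q*1000).astype(np.float32)),q.mean(0))
# collars / centrifuge edge angle, base plate
m=(P[...,2]>.158)&(P[...,2]<.172)
k=np.zeros_like(m);k[130:300,385:520]=1
q=P[m&k][:,:2];print("centrifuge",cv2.minAreaRect((q*1000).astype(np.float32)))
b=(P[...,2]>.005)&(P[...,2]<.03);k=np.zeros_like(m);k[185:216,300:358]=1
E
```

```text
dial ((245.14122009277344, 193.60736083984375), (40.646217346191406, 41.229217529296875), 66.22946166992188) [0.51901086 0.29822517 0.09      ]
closed [0.5678454  0.29675824 0.09      ] -1.7205767893191397
open [0.52164382 0.34451527 0.09      ] 86.7445461439468
green [0.55361172 0.32908537 0.09      ] 41.72948218144473
bar ((519.2366943359375, 297.2572326660156), (65.5819091796875, 12.557905197143555), 2.2178280353546143) [0.5181284  0.29692577]
bar ang -178.87595062283032
[[0.03  0.539 0.042 0.233]
 [0.04  0.541 0.042 0.233]
 [0.05  0.542 0.042 0.233]
 [0.06  0.544 0.04  0.234]
 [0.07  0.547 0.046 0.235]
 [0.08  0.548 0.049 0.24 ]
 [0.09  0.548 0.049 0.24 ]
 [0.1   0.549 0.047 0.235]
 [0.11  0.552 0.04  0.233]
 [0.12  0.555 0.049 0.234]
 [0.13  0.556 0.052 0.239]]
slope dx/dy deg 9.232648298398916
block ((527.8342895507812, -37.80590057373047), (35.135467529296875, 25.42542839050293), 80.90193939208984) [ 0.52798153 -0.03804581]
centrifuge ((486.5314636230469, -236.90292358398438), (260.6758117675781, 300.7081604003906), 79.33317565917969)
```

The turret axis is at (0.5185, 0.2975) with yaw about −3°. The bar is at about +1.5° in world and its target is about 42°. The stand yaw is −9.2° and the block centre is (0.528, −0.038). Sizes and heights match what was given, so I'm moving to the valve.

```bash
python3 -m creep '{"translation":[[-0.59,-0.29,0],[-0.59,-0.29,0],[-0.59,-0.29,0],[-0.59,-0.29,0],[-0.59,-0.29,0]],"turn":[[0,0,0],[0,0,0],[0,0,0],[0,0,0],[0,0,0]],"grip":[1,1,1,1,1]}'
python3 -m creep '{"translation":[[-0.59,-0.29,0],[-0.59,-0.29,0],[-0.58,-0.28,0],[0,0,0],[0,0,0]],"turn":[[0,0,0],[0,0,0],[0,0,0],[0,0,-0.042],[0,0,-0.042]],"grip":[1,1,1,0.7,0.7]}'
python3 -m creep '{"translation":[[0,0,0],[0,0,0]],"turn":[[0,0,-0.042],[0,0,0]],"grip":[0.7,0.7]}'
```

```text
time_s: 0.72
tool_pos: [0.4135, 0.4114, 0.2016]
tool_rot: [-180.0, -0.0, 158.9]
force: [1.1, 0.1, -0.0]
grip_width: 0.0867
grasp_force: 0.0
time_s: 1.35
tool_pos: [0.5195, 0.297, 0.2013]
tool_rot: [-180.0, -0.1, 174.1]
force: [-0.2, 0.7, -0.0]
grip_width: 0.0743
grasp_force: 0.0
time_s: 1.6
tool_pos: [0.519, 0.2979, 0.2015]
tool_rot: [-180.0, -0.0, -178.5]
force: [0.2, 0.3, 0.0]
grip_width: 0.0623
grasp_force: 0.0
```

```bash
python3 -m creep '{"translation":[[0,0,0.41],[0,0,0.41],[0,0,0.41],[0,0,0],[0,0,0]],"turn":[[0,0,0],[0,0,0],[0,0,0],[0,0,0],[0,0,0]],"grip":[0.6,0.6,0.6,0,0]}' 25
python3 -m creep '{"translation":[[0,0,0],[0,0,0],[0,0,0],[0,0,0]],"turn":[[0,0,0],[0,0,0],[0,0,0],[0,0,0]],"grip":[0,0,0,0]}'
```

```text
time_s: 2.22
tool_pos: [0.5199, 0.2985, 0.1048]
tool_rot: [180.0, 0.1, -178.5]
force: [0.3, -0.7, 0.6]
grip_width: 0.0392
grasp_force: 0.0
time_s: 2.72
tool_pos: [0.5198, 0.2973, 0.1046]
tool_rot: [-180.0, 0.1, -178.5]
force: [-1.3, -3.8, 6.2]
grip_width: 0.0136
grasp_force: 25.0
```

```bash
python3 -m creep '{"translation":[[0,0,0],[0,0,0],[0,0,0],[0,0,0],[0,0,0]],"turn":[[0,0,-0.045],[0,0,-0.045],[0,0,-0.045],[0,0,-0.045],[0,0,-0.045]],"grip":[0,0,0,0,0]}'
python3 -m creep '{"translation":[[0,0,0],[0,0,0],[0,0,0]],"turn":[[0,0,0],[0,0,0],[0,0,0]],"grip":[0,0,0]}'
python3 -m creep '{"translation":[[0,0,0],[0,0,0],[0,0,-0.5],[0,0,-0.7],[0,0,-0.7]],"turn":[[0,0,0],[0,0,0],[0,0,0],[0,0,0],[0,0,0]],"grip":[0.5,0.6,0.6,0.6,0.6]}'
```

```text
time_s: 3.35
tool_pos: [0.5198, 0.2974, 0.1046]
tool_rot: [-180.0, 0.0, -137.8]
force: [-1.5, -3.2, 5.1]
grip_width: 0.0142
grasp_force: 25.0
time_s: 3.72
tool_pos: [0.5198, 0.2974, 0.1046]
tool_rot: [-179.9, 0.0, -138.0]
force: [-0.1, -3.3, 4.6]
grip_width: 0.0135
grasp_force: 25.0
time_s: 4.35
tool_pos: [0.5187, 0.2984, 0.2567]
tool_rot: [180.0, -0.0, -137.9]
force: [0.1, -0.2, 0.3]
grip_width: 0.0505
grasp_force: 0.0
```

```bash
python3 -m creep '{"translation":[[0,0,-0.4],[0,0,-0.4],[0,0,-0.2],[0,0,0],[0,0,0]],"turn":[[0,0,0.056],[0,0,0.056],[0,0,0.056],[0,0,0.056],[0,0,0.056]],"grip":[0.9,0.9,0.9,0.9,0.9]}'
python3 -m creep '{"translation":[[0,0,0],[0,0,0],[0,0,0],[0,0,0],[0,0,0]],"turn":[[0,0,0.056],[0,0,0.056],[0,0,0.056],[0,0,0.056],[0,0,0.056]],"grip":[0.9,0.9,0.9,0.9,0.9]}'
python3 -m creep '{"translation":[[0,0,0],[0,0,0],[0,0,0],[0,0,0],[0,0,0]],"turn":[[0,0,0.056],[0,0,0.056],[0,0,0.056],[0,0,0.056],[0,0,0]],"grip":[0.9,0.9,0.9,0.9,0.9]}'
```

```text
time_s: 4.97
tool_pos: [0.5191, 0.2987, 0.3355]
tool_rot: [180.0, -0.0, 171.4]
force: [-0.6, 0.2, -0.6]
grip_width: 0.0779
grasp_force: 0.0
time_s: 5.6
tool_pos: [0.519, 0.2986, 0.3351]
tool_rot: [-180.0, -0.0, 121.0]
force: [-0.1, -0.2, -0.3]
grip_width: 0.0781
grasp_force: 0.0
time_s: 6.22
tool_pos: [0.519, 0.2985, 0.3352]
tool_rot: [-180.0, 0.0, 81.1]
force: [-0.1, -0.2, -0.1]
grip_width: 0.0784
grasp_force: 0.0
```

```bash
python3 -m creep '{"translation":[[-0.59,0.11,0],[-0.59,0.11,0],[-0.59,0.11,0],[-0.59,0.11,0],[-0.59,0.11,0]],"turn":[[0,0,0],[0,0,0],[0,0,0],[0,0,0],[0,0,0]],"grip":[0.9,0.9,0.9,0.9,0.9]}'
python3 -m creep '{"translation":[[-0.59,0.11,0],[-0.59,0.11,0],[0,0,0]],"turn":[[0,0,0],[0,0,0],[0,0,0]],"grip":[0.9,0.9,0.9]}'
python3 - <<'E'
from cell import env
from h import *
for n in("scene","top"):
    c=env.read_camera(n); np.savez(f"pics/{n}1.npz",**c)
    b=(355,170,435,260) if n=="scene" else (205,155,285,230)
    a=c["frame"][b[1]:b[3],b[0]:b[2]]; cv2.imwrite(f"pics/{n}1c.png",cv2.resize(a[...,::-1],(480,480*(b[3]-b[1])//80),interpolation=cv2.INTER_CUBIC))
    if n=="scene": cv2.imwrite("pics/scene1.png",c["frame"][...,::-1])
    P=cloud(c)
    m=(mask(c,(22,120,80),(34,255,255),b)|mask(c,(0,150,80),(8,255,255),b))&(P[...,2]>.128)&(P[...,2]<.14)
    q=np.array([plane(c,(u,v),.134) for v,u in zip(*np.nonzero(m))])[:,:2]
    w,V=np.linalg.eigh(np.cov(q.T));print(n,len(q),np.degrees(np.arctan2(V[1,1],V[0,1]))%180,q.mean(0),cv2.minAreaRect((q*1000).astype(np.float32)))
a=[cv2.imread("pics/scene1.png")[60:300,150:470],cv2.imread("pics/top1c.png")]
a=[cv2.resize(x,(395,395*x.shape[0]//x.shape[1])) for x in a]
h=max(x.shape[0] for x in a);cv2.imwrite("pics/both1.png",np.hstack([cv2.copyMakeBorder(x,0,h-x.shape[0],0,0,0) for x in a]))
E
```

```text
time_s: 6.85
tool_pos: [0.5253, 0.0568, 0.3355]
tool_rot: [180.0, -0.0, 81.2]
force: [1.0, -0.1, 0.2]
grip_width: 0.0783
grasp_force: 0.0
time_s: 7.22
tool_pos: [0.5276, -0.043, 0.336]
tool_rot: [179.9, 0.1, 80.6]
force: [-0.5, 1.5, 0.5]
grip_width: 0.0785
grasp_force: 0.0
scene 98 41.57978216985734 [0.52414634 0.29453587] ((525.3472900390625, 294.9591979980469), (68.57928466796875, 20.60774040222168), 42.80607223510742)
top 125 42.0885367846609 [0.51856528 0.29634727] ((519.2257690429688, 297.47686767578125), (70.1111831665039, 13.174687385559082), 42.65697479248047)
```

View pics/both1.png

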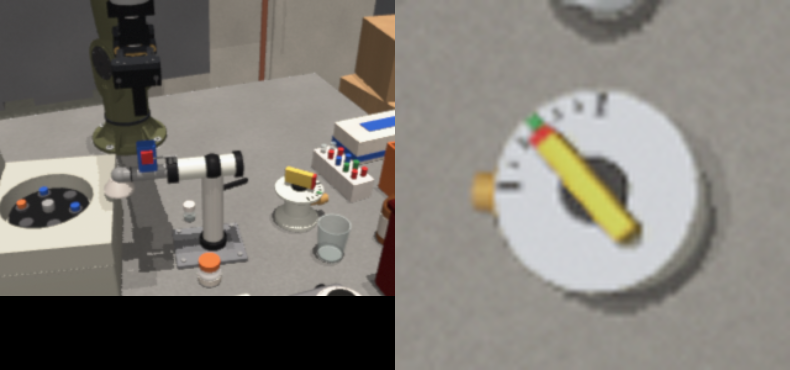

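The crop shows the red end at (545,140) right against the green mark at (535,122), with the bar at 42°, which equals the mark's angle. Everything else in the left view is undisturbed. Next I go down over the blue block.

```bash
python3 -m creep '{"translation":[[0.07,0.03,0.3],[0,0,0.3],[0,0,0.3],[0,0,0.35],[0,0,0]],"turn":[[0,0,0],[0,0,0],[0,0,0],[0,0,0],[0,0,0]],"grip":[0.9,0.9,0.9,0.9,0.9]}' 35
python3 -m creep '{"translation":[[0,0,0],[0,0,0],[0,0,0],[0,0,0],[0,0,0]],"turn":[[0,0,0],[0,0,0],[0,0,0],[0,0,0],[0,0,0]],"grip":[0.4,0.2,0,0,0]}'
```

```text
time_s: 7.95
tool_pos: [0.5298, -0.0305, 0.2334]
tool_rot: [-179.7, 0.0, 81.2]
force: [0.8, 0.1, 0.8]
grip_width: 0.078
grasp_force: 0.0
time_s: 8.57
tool_pos: [0.5315, -0.0328, 0.2358]
tool_rot: [180.0, -0.0, 80.9]
force: [3.0, -0.9, 0.1]
grip_width: 0.036
grasp_force: 1.4
```

```bash
python3 -m creep '{"translation":[[0,0,0],[0,0,0],[0,0,0],[0,0,0]],"turn":[[0,0,0],[0,0,0],[0,0,0],[0,0,0]],"grip":[0,0,0,0]}' 40
```

```text
time_s: 9.07
tool_pos: [0.5306, -0.0326, 0.2357]
tool_rot: [-179.9, -0.0, 80.9]
force: [-5.2, 0.7, 5.1]
grip_width: 0.026
grasp_force: 40.0
```

```bash
for i in 1 2; do python3 -m creep '{"translation":[[-0.1,0,0],[-0.1,0,0],[-0.1,0,0],[-0.1,0,0],[-0.1,0,0]],"turn":[[0,0,0],[0,0,0],[0,0,0],[0,0,0],[0,0,0]],"grip":[0,0,0,0,0]}'; done
```

```text
time_s: 9.7
tool_pos: [0.5246, -0.069, 0.2357]
tool_rot: [-179.9, -0.2, 81.1]
force: [-4.5, 6.6, 3.4]
grip_width: 0.0262
grasp_force: 40.0
time_s: 10.32
tool_pos: [0.5183, -0.1082, 0.2357]
tool_rot: [-179.9, -0.3, 81.1]
force: [-5.4, 7.8, 5.1]
grip_width: 0.0259
grasp_force: 40.0
```

```bash
python3 -m creep '{"translation":[[-0.1,0,0],[-0.1,0,0],[-0.1,0,0],[-0.1,0,0],[-0.08,0,0]],"turn":[[0,0,0],[0,0,0],[0,0,0],[0,0,0],[0,0,0]],"grip":[0,0,0,0,0]}'
python3 -m creep '{"translation":[[-0.03,0,0],[-0.03,0,0],[0,0,0]],"turn":[[0,0,0],[0,0,0],[0,0,0]],"grip":[0,0,0]}'
```

```text
time_s: 10.95
tool_pos: [0.512, -0.1466, 0.2357]
tool_rot: [-179.9, -0.3, 81.1]
force: [-6.0, 6.8, 6.2]
grip_width: 0.0265
grasp_force: 40.0
time_s: 11.32
tool_pos: [0.5113, -0.1511, 0.2357]
tool_rot: [-179.9, -0.3, 81.0]
force: [-6.5, 7.7, 6.2]
grip_width: 0.0262
grasp_force: 40.0
```

```bash
python3 -m creep '{"translation":[[-0.03,0,0],[0,0,0],[0,0,0]],"turn":[[0,0,0],[0,0,0],[0,0,0]],"grip":[0,0,0]}'
python3 -m creep '{"translation":[[-0.025,0,0],[0,0,0],[0,0,0]],"turn":[[0,0,0],[0,0,0],[0,0,0]],"grip":[0,0,0]}'
```

```text
time_s: 11.7
tool_pos: [0.5113, -0.151, 0.2357]
tool_rot: [-179.8, -0.4, 81.2]
force: [-6.1, 11.3, 6.5]
grip_width: 0.0263
grasp_force: 40.1
time_s: 12.08
tool_pos: [0.5113, -0.151, 0.2357]
tool_rot: [-179.8, -0.6, 81.2]
force: [-5.9, 15.4, 7.2]
grip_width: 0.0267
grasp_force: 40.1
```

The tool no longer moves and the force is rising, so this is the hard stop. One picture to confirm.

```bash
python3 - <<'E'
from cell import env
from h import *
c=env.read_camera("scene");cv2.imwrite("pics/scene2.png",c["frame"][...,::-1])
P=cloud(c);q=P[mask(c,(100,120,50),(130,255,255),(200,150,285,230))&(P[...,2]>.23)&(P[...,2]<.3)];print(len(q),np.median(q,0) if len(q) else "")
print(env.get_obs()["tool_pos"],env.get_obs()["force"])
E
```

```text
131 [ 0.5219726  -0.16499426  0.24194829]
[ 0.51126819 -0.15101353  0.23564327] [-6.10981154 14.47450324  6.30929229]
```

View pics/scene2.png

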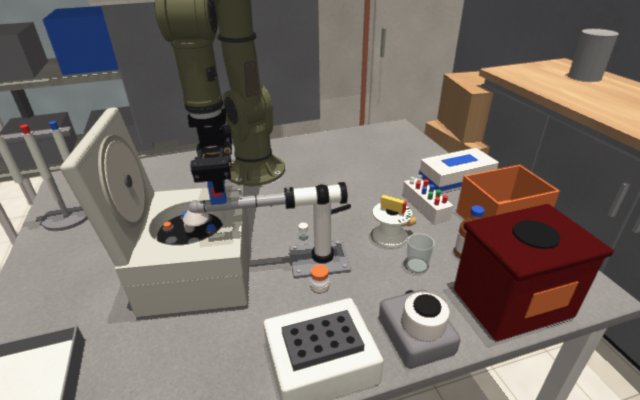

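The gripper holds the blue handle at (217,195), fully extended. The mouth is over the centrifuge bowl at (193,218), the valve's red end is at its mark (405,210), and the other things are untouched. I'm handing in.

```bash
python3 -c "from cell import env; print(env.sign_off())"
```

```text
the job is handed in; nothing more can be done
None
```

The job is handed in: the valve is open with its red end at the green mark, and the arm is still holding the nozzle against its second stop, button pressed, with its mouth over the open centrifuge; the hand-in gave no verdict.

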